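# Bin the used-up yellow dye bottle through the sprung flap

## Task

The yellow dye is used up: its empty bottle (yellow cap) stands in one of the two lidded steel canisters, the blue one in the other. Lift the lids as you need to find it, setting any lid you take off down flat on the bench, knob up (or back on its canister), and push the yellow bottle right through the sprung flap into the waste bin, so that the flap shuts behind it. Leave the blue bottle standing in its canister, both canisters upright, and the bowl, cup and brush where they are.

Things in the scene. Friction and masses are not known exactly. Their poses are not given: they have to be found in the camera images.
- bin: Bench-top waste bin, fixed to the bench: aluminium box with a black hood, 200 mm deep (x) by 230 mm wide (y), 265 mm high, hollow (walls 4 mm). Origin at the centre of its underside; its own -x is the front. The front wall is 185 mm high; above it the hood slopes up and back at 35 degrees from the level for 140 mm, then runs level at 265 mm height to the rear wall. The push flap fills the mouth in the slope.
- bin_mouth (a point): Centre of the bin's mouth, on the outer face of the slope, 43 mm in front of (-x) the bin's origin and 225 mm above the bench. Axes as bin. The mouth is 150 mm wide (along the bin's y) by 112 mm up the slope; straight in through it runs along the bin's (+0.574, 0, -0.819), that is 35 degrees from straight down.
- flap (a joint): Grey push flap in the mouth, 146 x 109 x 4 mm, hinged along its upper edge (level, along the bin's y, 56 mm up the slope from the mouth's centre) and swinging inward and down. 0 = shut, grows as it is pushed in, stops at 1.5 rad. A spring shuts it: about 0.11 N m about the hinge when shut, 0.3 N m wide open (1 to 6 N of push depending on where it is pushed). The weight of the bottle does not open it, and it can pinch a bottle that is let go before its cap is well inside.
- canister_1: Loose round steel canister, 124 mm outside diameter (140 mm over a bead whose upper side is 78 mm up), 90 mm high, wall and base 3 mm, 0.45 kg. Origin at the centre of its underside, z up. Holds one bottle; lid_1 sits on it. The two canisters look the same.
- canister_2: The other canister, same sizes and frame; lid_2 sits on it.
- lid_1_knob (a point): Middle of the black knob of lid_1. The lid is a deep steel cap, 138 mm across, skirt and top 62 mm high, resting with its lower rim on the canister's bead and overlapping the canister by 12 mm; it lifts straight off. The knob (30 mm diameter, 20 mm high, on a 16 mm stem) stands on its centre; this point is 88 mm above the lid's lower rim and 26 mm above its flat top. Lid on its canister: point 166 mm above the bench; lid on the bench: 88 mm. Lid's z axis points up. 0.16 kg.
- lid_2_knob (a point): The same point of the like lid_2.
- yellow_center (a point): Centre of the yellow dye bottle (yellow cap, pale yellow body, white band), 130 mm high, half-way up (65 mm above its underside), z along it. Body 56 mm diameter up to 80 mm, shoulder to 94 mm, then a cap of 34 mm diameter from 94 to 130 mm: grip it there. In its canister the underside is 3 mm above the bench, so the cap stands 7 to 43 mm above the canister's rim once the lid is off. Empty, 40 to 75 g.
- blue_center (a point): The same point of the blue dye bottle (blue cap, blue body), same sizes, full, about 0.24 kg. To be left alone.
- bowl: Loose steel bowl, 136 mm across, 45 mm high, origin at the centre of its underside. Bystander.
- cup: Loose steel measuring cup, 82 mm across, 52 mm high, with a flat handle reaching 122 mm along its +x; origin at the centre of its underside. Bystander.
- brush: Loose flat brush lying on the bench, 163 mm long (93 mm to -x, 70 mm to +x of its origin, which is on its underside), 20 mm wide, 14 mm high. Bystander.

How it is judged:
By the outcome, as a careful person would: the job done as asked, in the order asked, and still so for the second after the job is handed in, with the robot touching nothing.
It also fails if it takes over 64 s, if anything falls off the work surface, if the arm or the gripper's body presses on something with over 40 N, if the wrist force passes 120 N, or if a joint passes its speed limit or range.

## Robot

A 6-joint arm with a two-finger parallel gripper is mounted at the origin on the work surface. World frame = base frame: x ahead of the robot, y to its left, z up, the work surface at z = 0. Lengths are in mm, angles in rad, forces in N, time in s.
With the tool pointing down it reaches from about 350 to 975 mm from the base axis. Payload 7.1 kg.
Tool frame: the origin (TCP) lies between the finger pads; the fingertips stand 14 mm ahead of it and the grasp point (between the pads) lies 5 mm behind it; z points along the fingers, y is the direction in which the jaws open and shut (so a half turn about z gives the same grasp; the last joint's range is limited). The gripper opens to 88 mm and grips with 3 to 60 N. Pads are 20 mm wide; open, the fingers measure 115 mm over their backs; the gripper's body (75 mm by 178 mm) begins 61 mm behind the grasp point.
Start: joints at [-1.174, 0.423, 1.63, -0, 1.089, -0.019], TCP at [252.466, -571.722, 236.675] pointing down, gripper open.
Joint ranges: [-3, 3], [-0.9, 2.11], [0.09, 2.58], [-1.31, 4.45], [0.11, 2.69], [-2.54, 2.54]. Speed limits (rad/s): [2.39, 2.39, 3.01, 3.14, 3.14, 3.14].

## Interface

Orientations are given as a rotation vector (axis times angle).
In Python, from workcell import get_obs, get_image, calibration, close_job, regions_of, place_of gives the robot as it stands.
- The arm moves only by the tool move_arm, never from a script. Its argument "deltas" is a list of rows, each a list of 5 numbers: the closure in counts, from 0 (fully open) to 255 (shut), then the shift along the tool's x, y, z in m, then the turn about the tool's z in rad. In form: [[grip, x, y, z, roll], ...]. A call has 1 to 5 rows; each row is the pose to reach, as a shift and turn from the pose commanded when the call began, along the tool's axes at that moment; what a row does not reach only later rows make up. A row lasts 1/12 s, in which the tool goes at most 41.7 mm and 7.16 degrees, less where a joint would pass 70% of its speed; a pose out of reach is approached as far as the arm can. A call with a gripper value outside its range is refused whole. The fingers move at their own pace and stop on an object; the grip force is fixed at half the most. Time passes only in rows, so rows that repeat a pose let the fingers close. It gives the time, the measured TCP pose, the force and the opening at its end, in the units of the state.
- get_obs(): the state, without advancing time (a new reading comes with each control period).
- get_image(name): name is "scene" or "top" or "wrist"; returns the picture (420x560x3 uint8, blue, green, red); there is no depth.
- calibration(name): a dict with "intrinsics" (3x3 intrinsics, pixels), "world_to_cam" (4x4, takes a point from world to camera coordinates); the wrist camera has in their place "hand_eye" (4x4, takes a point from camera to tool coordinates, whose origin is the TCP and whose axes are the flange's). Camera axes: x right, y down, z forward; pixel columns grow to the right and rows downward; lengths in mm; the calibration is good to about 2 mm. A picture is of the moment at which its call begins: read the wrist's pose just before it. calibration takes no time and is no camera call.
- close_job(): hands the job in, once; it reports no verdict.
Trained networks look in the newest picture that a camera, given by its name, has taken for a name from the list of things; names that differ only in an ending like _2 or _b are one class to them, and where a whole thing is asked for, a point or a joint stands for the part that bears it (a point fixed in the world has none). Each returns a list of dicts, best first, with "conf" (0 to 1); they miss things now and then, are a little off and sometimes report something else, mostly with a low value. They report only what shows in the picture. A call takes as long as a camera call.
- regions_of(camera, name): "region" (420x560 bool, what is visible of it).
- place_of(camera, name): "location" ([x, y, z] in mm, in world coordinates, good to about 4 mm: a listed point, or the origin of a listed thing).
The state is a dict: "t": time; "qpos": joint angles; "qvel": joint speeds; "joint_torque": joint torques, N m; "ee_pos": TCP position; "orientation": TCP orientation; "ft_force": force on the tool from outside, world axes, zero at the start; "moment": the same for the moment, N m; "width": finger opening in mm.
Only numpy, scipy, OpenCV 4.12 (cv2) and the standard library are available. Lean on these libraries where they do the work, as an engineer would, in place of code of your own. Each camera call takes 0.05 s, during which the arm holds its last target.

## Working session

There is one attempt and no reset: what is moved stays moved. The work goes in short steps, Python scripts to look and compute and a tool call to move; the robot and the scene stay as the last step left them, time stands still between calls to the robot, and variables do not carry over. Pictures are saved under pics/ and viewed, and the job is handed in when it is done.

Besides the shell and the picture viewer there is one more tool, called after ">>>" by a JSON object that holds its "method" and its "body", one argument or row to a line. move_arm: Moves the arm, as the interface text tells. Its arguments: {"type":"object","properties":{"deltas":{"type":"array","items":{"type":"array","items":{"type":"number"}}}},"required":["deltas"]}

```bash
mkdir -p pics; ls
python3 - <<'E'
from workcell import *
import cv2,numpy as np
o=get_obs();print({k:np.round(v,3).tolist() for k,v in o.items()})
a=get_image("scene");b=get_image("top")
cv2.imwrite("pics/s0.png",a);cv2.imwrite("pics/t0.png",b)
for n in ["bin_mouth","bin","canister_1","lid_1_knob","bowl","cup","brush","yellow_center","blue_center"]:
  for c in ["top","scene"]:
    print(c,n,[(np.round(r["location"]).tolist(),round(float(r["conf"]),2)) for r in place_of(c,n)][:4])
print(get_obs()["t"])
E
```

```text
pics
{'t': 0.0, 'qpos': [-1.174, 0.424, 1.631, 0.0, 1.089, -0.019], 'qvel': [0.001, 0.0, -0.0, -0.001, 0.001, -0.001], 'joint_torque': [-0.003, -54.463, -27.367, 0.064, 0.023, -0.0], 'ee_pos': [252.253, -571.234, 235.912], 'orientation': [-3.073, -0.648, 0.0], 'ft_force': [-0.67, -0.555, -0.31], 'moment': [-0.066, -0.054, 0.003], 'width': 87.56}
top bin_mouth [([628.0, -227.0, 225.0], 0.94)]
scene bin_mouth [([626.0, -224.0, 223.0], 0.61)]
top bin [([664.0, -256.0, 4.0], 0.67)]
scene bin []
top canister_1 []
scene canister_1 [([548.0, 396.0, 1.0], 0.96), ([640.0, 143.0, -1.0], 0.78)]
top lid_1_knob [([636.0, 144.0, 167.0], 0.73)]
scene lid_1_knob [([639.0, 139.0, 162.0], 0.82)]
top bowl [([800.0, 34.0, 7.0], 0.85)]
scene bowl [([798.0, 34.0, -1.0], 0.6)]
top cup [([751.0, 333.0, -0.0], 0.8), ([381.0, -279.0, -1.0], 0.75)]
scene cup [([746.0, 325.0, 0.0], 0.76)]
top brush [([382.0, -280.0, 0.0], 0.75)]
scene brush [([382.0, -281.0, -2.0], 0.63), ([797.0, 35.0, -2.0], 0.44)]
top yellow_center []
scene yellow_center [([747.0, 327.0, -1.0], 0.55)]
top blue_center []
scene blue_center [([627.0, -222.0, 226.0], 0.34)]
1.0
```

View pics/s0.png

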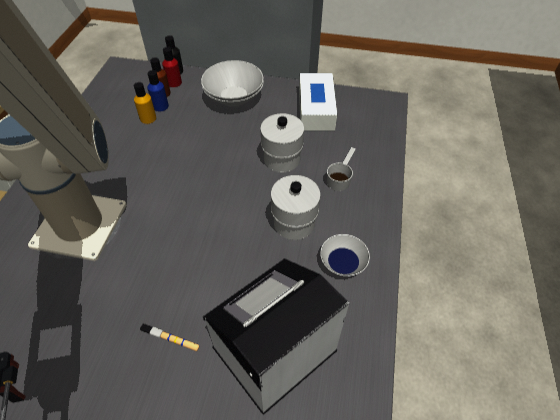

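View pics/t0.png

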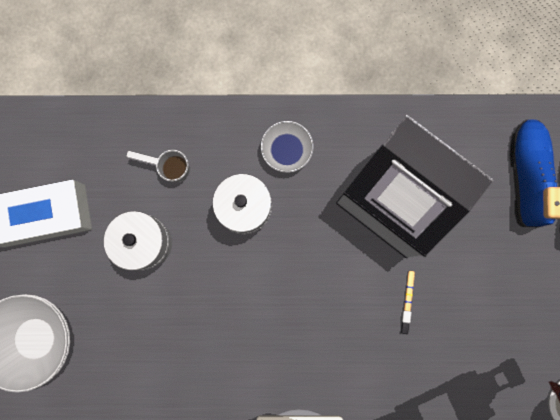

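The scene view shows the two lidded canisters at about (282,135) and (295,205), with the bin at (277,330). The top view shows the knobs at (129,240) and (241,201) and the bin mouth at (405,200). Next I'll refine the knob positions and the bin yaw.

```bash
cat > h.py <<'E'
from workcell import *
import cv2,numpy as np
from scipy.spatial.transform import Rotation as R
def cam(c):
    k=calibration(c);K=np.array(k["intrinsics"])
    if "world_to_cam" in k: return K,np.array(k["world_to_cam"])
    o=get_obs();T=np.eye(4);T[:3,:3]=R.from_rotvec(o["orientation"]).as_matrix();T[:3,3]=o["ee_pos"]
    return K,np.linalg.inv(T@np.array(k["hand_eye"]))
def proj(c,P):
    K,T=cam(c);P=np.atleast_2d(P);q=P@T[:3,:3].T+T[:3,3];q=q@K.T;return q[:,:2]/q[:,2:]
def atz(c,uv,z):
    K,T=cam(c);d=T[:3,:3].T@np.linalg.inv(K)@np.array([uv[0],uv[1],1.]);o=-T[:3,:3].T@T[:3,3]
    return o+d*(z-o[2])/d[2]
def state():
    o=get_obs();Rm=R.from_rotvec(o["orientation"]).as_matrix()
    print("t",round(o["t"],2),"ee",np.round(o["ee_pos"],1),"F",np.round(o["ft_force"],1),"w",round(o["width"],1),"q",np.round(o["qpos"],2),"yaw_x",round(float(np.degrees(np.arctan2(Rm[1,0],Rm[0,0]))),1))
    return np.array(o["ee_pos"]),Rm
def go(target,yawx=None):
    """target TCP; yawx desired heading (deg) of tool x (mod 180)"""
    p,Rm=state();print("shift tool m",np.round(Rm.T@(np.array(target)-p)/1000,4))
    if yawx is not None:
        h=np.degrees(np.arctan2(Rm[1,0],Rm[0,0]));d=(yawx-h+90)%180-90
        print("roll(about tool z, down):",round(np.radians(-d),3))
E
python3 - <<'E'
from h import *
t=cv2.imread("pics/t0.png");s=cv2.imread("pics/s0.png")
cv2.imwrite("pics/bz.png",cv2.resize(t[105:265,315:500],None,fx=4,fy=3.7,interpolation=cv2.INTER_CUBIC)[:600])
cv2.imwrite("pics/bz.png",cv2.resize(t[105:265,315:500],None,fx=3.7,fy=3.7,interpolation=cv2.INTER_CUBIC))
for c,im,pts in (("top",t,[(241,201),(129,240)]),("scene",s,[(296,188),(282,122)])):
  for (u,v) in pts:
    w=im[v-10:v+11,u-10:u+11].mean(2)<60
    ys,xs=np.nonzero(w);c0=(xs.mean()+u-10,ys.mean()+v-10);print(c,np.round(c0,1),len(xs),np.round(atz(c,c0,170 if c=="top" else 166),1))
state()
E
```

```text
top [239.7 203.5] 23 [628.5 141.  170. ]
top [128.6 239.7] 96 [543.9 396.8 170. ]
scene [295.4 187.2] 100 [637.2 138.6 166. ]
scene [281.9 121.3] 76 [547.1 396.2 166. ]
t 1.0 ee [ 252.5 -571.7  236.7] F [-0.3 -0.4 -0.5] w 87.8 q [-1.17  0.42  1.63  0.    1.09 -0.02] yaw_x 23.8
```

View pics/bz.png

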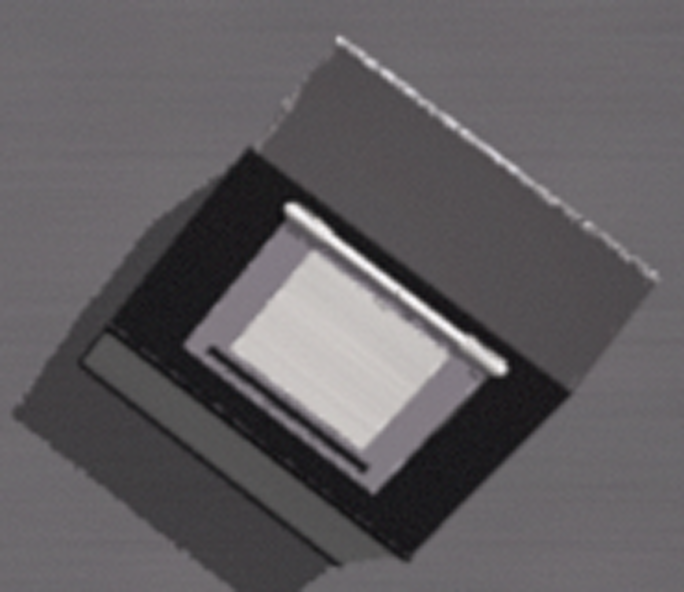

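The crop shows the hood ridge running from (250,150) to (570,392), the front edge from (108,328) to (408,558), and the hinge bar from (290,210) to (502,368). I'll fit the bin pose to these.

Run:
```python
from h import *
from scipy.optimize import least_squares
f=lambda u,v:(u/3.7+315-.4,v/3.7+105-.4)
uv=np.array([f(250,150),f(570,392),f(108,328),f(408,558),f(185,348),f(375,494)])
a=np.radians(35);fx=-100;rx=fx+140*np.cos(a)
low=(-43-56*np.cos(a),225-56*np.sin(a))
L=np.array([[rx,115,265],[rx,-115,265],[fx,115,185],[fx,-115,185],[low[0],73,low[1]],[low[0],-73,low[1]]])
def P(p):
    c,s=np.cos(p[2]),np.sin(p[2]);M=np.array([[c,-s,0],[s,c,0],[0,0,1]])
    return L@M.T+[p[0],p[1],0]
r=least_squares(lambda p:(proj("top",P(p))-uv).ravel(),[664,-256,-.6])
print(r.x,np.degrees(r.x[2]));print(np.round(r.fun.reshape(-1,2),1))
c,s=np.cos(r.x[2]),np.sin(r.x[2]);print("mouth",r.x[0]-43*c,r.x[1]-43*s)
for i in range(0,6,2):
  d=atz("top",uv[i],L[i,2])-atz("top",uv[i+1],L[i,2]);print(np.linalg.norm(d[:2]),np.degrees(np.arctan2(d[1],d[0]))-90)
go([637,141,260])
```

```text
[ 659.93678052 -253.30433311   -0.66561668] -38.13702669143283
[[-0.2 -0.2]
 [ 0.7  0.1]
 [ 1.1 -0.9]
 [ 1.2 -0.7]
 [-1.6  0.7]
 [-1.1  1. ]]
mouth 626.1157279656607 -226.74992849391904
228.09000210014642 -38.26038530455894
229.52333138644 -38.08171207365179
144.59990874974045 -38.222632688005504
t 1.0 ee [ 252.5 -571.7  236.7] F [-0.3 -0.4 -0.5] w 87.8 q [-1.17  0.42  1.63  0.    1.09 -0.02] yaw_x 23.8
shift tool m [ 0.6396 -0.4967 -0.0233]
```

>>> {"method": "move_arm", "body": {
  "deltas": [
    [0,0.03,-0.024,-0.01,0],
    [0,0.063,-0.049,-0.02,0],
    [0,0.095,-0.074,-0.03,0],
    [0,0.127,-0.099,-0.035,0],
    [0,0.16,-0.124,-0.04,0]
  ]
}}

```text
t: 1.42
ee_pos: [349.1, -392.5, 277.3]
orientation: [3.073, 0.647, 0.001]
ft_force: [1.1, -0.9, -0.3]
width: 87.9
```

>>> {"method": "move_arm", "body": {
  "deltas": [
    [0,0.032,-0.025,-0.005,0],
    [0,0.064,-0.05,-0.01,0],
    [0,0.096,-0.074,-0.015,0],
    [0,0.128,-0.099,-0.015,0],
    [0,0.16,-0.124,-0.015,0]
  ]
}}

```text
t: 1.83
ee_pos: [445.6, -214.2, 292.3]
orientation: [3.073, 0.648, 0.002]
ft_force: [0.8, 0.1, 0.2]
width: 87.7
```

>>> {"method": "move_arm", "body": {
  "deltas": [
    [0,0.032,-0.025,0,0],
    [0,0.064,-0.05,0,0],
    [0,0.096,-0.074,0,0],
    [0,0.128,-0.099,0,0],
    [0,0.16,-0.124,0,0]
  ]
}}

```text
t: 2.25
ee_pos: [541.8, -35.8, 291.9]
orientation: [3.074, 0.649, 0.001]
ft_force: [-1.1, -0.9, -0.3]
width: 88.1
```

>>> {"method": "move_arm", "body": {
  "deltas": [
    [0,0.032,-0.025,0,0],
    [0,0.064,-0.05,0,0],
    [0,0.096,-0.074,0,0],
    [0,0.128,-0.099,0,0],
    [0,0.16,-0.124,0,0]
  ]
}}

```text
t: 2.67
ee_pos: [638.0, 142.2, 291.7]
orientation: [3.074, 0.649, 0.0]
ft_force: [-0.6, -0.3, 0.6]
width: 87.8
```

Run:
```python
from h import *
go([637,140,164])
w=get_image("wrist");cv2.imwrite("pics/w1.png",w)
for n in ["lid_1_knob"]: print([(np.round(r["location"],1).tolist(),round(float(r["conf"]),2)) for r in place_of("wrist",n)])
print(proj("wrist",[637,140,176]))
```

```text
t 2.67 ee [638.  142.2 291.7] F [-0.6 -0.3  0.6] w 87.8 q [ 0.2   0.41  1.51 -0.    1.22  1.36] yaw_x 23.8
shift tool m [-0.0018  0.0016  0.1277]
[([639.0, 139.2, 164.6], 0.59)]
[[285.61958112 220.90935284]]
```

View pics/w1.png

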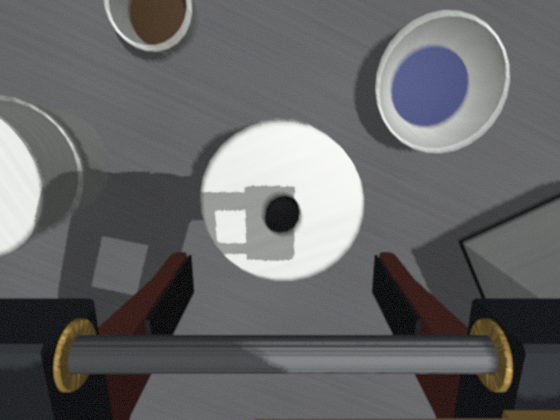

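The wrist view shows the knob at about (283,213) in the middle of the lid, and the jaws point along the image's left-right axis.

Run:
```python
from h import *
w=cv2.imread("pics/w1.png").mean(2)
ys,xs=np.nonzero(w[190:240,260:308]<45);c=(xs.mean()+260,ys.mean()+190);print(c,len(xs))
p=atz("wrist",c,173);print(p)
go([p[0],p[1],164])
```

```text
(np.float64(281.6933911159263), np.float64(213.87648970747563)) 923
[640.08870546 144.65359109 173.        ]
t 2.77 ee [639.4 145.2 291.3] F [-0.  -0.6 -0.7] w 87.7 q [0.2  0.42 1.51 0.   1.22 1.35] yaw_x 24.1
shift tool m [0.0002 0.0009 0.1273]
```

>>> {"method": "move_arm", "body": {
  "deltas": [
    [0,0,0,0.035,0],
    [0,0,0,0.07,0],
    [0,0,0,0.07,0],
    [0,0,0,0.07,0]
  ]
}}

```text
t: 3.1
ee_pos: [636.0, 139.6, 220.2]
orientation: [3.074, 0.648, -0.007]
ft_force: [0.7, -0.5, 0.7]
width: 88.0
```

Run:
```python
from h import *
state();K,T=cam("wrist")
w=get_image("wrist");cv2.imwrite("pics/w2.png",w)
g=w.mean(2)
print(proj("wrist",[638,142,176]))
state()
```

```text
t 3.1 ee [636.  139.6 220.2] F [ 0.7 -0.5  0.7] w 88.0 q [ 0.2   0.48  1.58 -0.    1.09  1.35] yaw_x 23.8
[[276.58064379 245.69967369]]
t 3.15 ee [637.5 139.8 222.3] F [ 0.7 -0.1  0.2] w 87.9 q [ 0.2   0.48  1.58 -0.    1.09  1.35] yaw_x 23.8
```

View pics/w2.png

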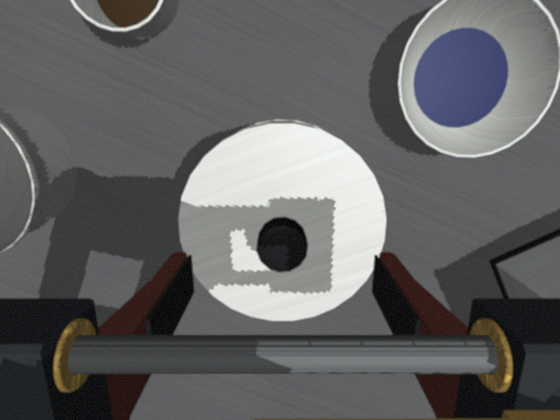

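The knob is at (282,243), midway between the fingers at columns 192 and 374.

Run:
```python
from h import *
k=calibration("wrist");K=np.array(k["intrinsics"]);H=np.array(k["hand_eye"])
# knob top center in tool frame, depth = ee.z-176=46 along tool z
d=H[:3,:3]@np.linalg.inv(K)@np.array([282,243,1.]);o=H[:3,3]
for z in (45,47): print(o+d*(z-o[2])/d[2])
```

```text
[ 3.47906382  1.27995562 45.        ]
[ 2.74488737  1.27471748 47.        ]
```

>>> {"method": "move_arm", "body": {
  "deltas": [
    [0,0.003,0.001,0.02,0],
    [0,0.003,0.001,0.04,0],
    [0,0.003,0.001,0.057,0],
    [0,0.003,0.001,0.057,0],
    [255,0.003,0.001,0.057,0]
  ]
}}

```text
t: 3.57
ee_pos: [641.4, 140.3, 166.4]
orientation: [3.074, 0.648, 0.002]
ft_force: [0.1, 0.1, 0.0]
width: 84.1
```

>>> {"method": "move_arm", "body": {
  "deltas": [
    [255,0,0,0,0],
    [255,0,0,0,0],
    [255,0,0,0,0],
    [255,0,0,0,0]
  ]
}}

```text
t: 3.9
ee_pos: [641.2, 140.6, 165.9]
orientation: [-3.074, -0.648, -0.003]
ft_force: [-0.7, -1.1, -0.1]
width: 58.2
```

Run:
```python
from h import *
state()
```

```text
t 3.9 ee [641.2 140.6 165.9] F [-0.7 -1.1 -0.1] w 58.2 q [0.2  0.55 1.61 0.   0.99 1.35] yaw_x 23.8
```

>>> {"method": "move_arm", "body": {
  "deltas": [
    [255,0,0,0,0],
    [255,0,0,0,0],
    [255,0,0,0,0],
    [255,0,0,0,0],
    [255,0,0,0,0]
  ]
}}

```text
t: 4.32
ee_pos: [640.5, 140.6, 164.6]
orientation: [-3.074, -0.648, 0.0]
ft_force: [0.3, 0.6, 1.3]
width: 29.6
```

>>> {"method": "move_arm", "body": {
  "deltas": [
    [255,0,0,0,0],
    [255,0,0,-0.01,0],
    [255,0,0,-0.03,0],
    [255,0,0,-0.055,0],
    [255,0,0,-0.085,0]
  ]
}}

```text
t: 4.73
ee_pos: [639.5, 140.2, 249.4]
orientation: [3.074, 0.648, -0.005]
ft_force: [0.4, 1.0, -1.1]
width: 29.5
```

Run:
```python
from h import *
w=get_image("wrist");cv2.imwrite("pics/w3.png",w);w=get_image("scene");cv2.imwrite("pics/s3.png",w)
state()
for n in ["yellow_center","blue_center","lid_1_knob"]: print(n,[(np.round(r["location"],1).tolist(),round(float(r["conf"]),2)) for r in place_of("scene",n)])
go([450,130,255])
```

```text
t 4.83 ee [643.4 141.  255.5] F [ 0.5  1.3 -0.8] w 29.3 q [ 0.2   0.45  1.54 -0.    1.14  1.35] yaw_x 23.8
yellow_center [([637.1, 138.1, 71.6], 0.85)]
blue_center []
lid_1_knob [([640.8, 137.7, 256.6], 0.73), ([634.9, 140.1, 71.0], 0.53)]
t 4.98 ee [640.  140.4 249.2] F [ 0.1  0.3 -2.7] w 29.3 q [ 0.2   0.45  1.55 -0.    1.14  1.35] yaw_x 23.8
shift tool m [-0.178  -0.0673 -0.0056]
```

View pics/s3.png

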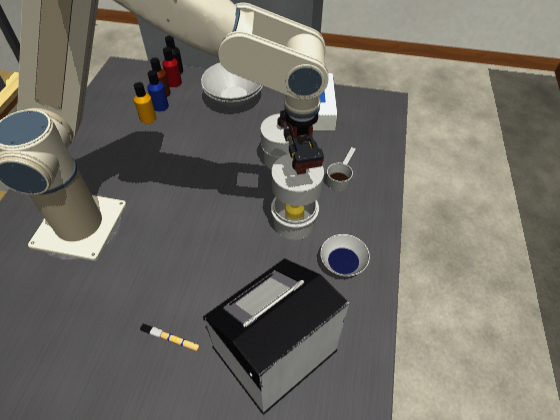

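The scene view shows the lid lifted and a yellow cap at (295,210) in the near canister, so this is the right one. I'll set the lid down at about (450,130).

>>> {"method": "move_arm", "body": {
  "deltas": [
    [255,-0.03,-0.011,0,0],
    [255,-0.066,-0.025,0,0],
    [255,-0.102,-0.039,0,0],
    [255,-0.14,-0.053,0,0],
    [255,-0.178,-0.067,0,0]
  ]
}}

```text
t: 5.4
ee_pos: [447.6, 129.3, 247.7]
orientation: [3.074, 0.648, -0.006]
ft_force: [-0.5, 0.0, -1.7]
width: 29.4
```

>>> {"method": "move_arm", "body": {
  "deltas": [
    [255,0,0,0.03,0],
    [255,0,0,0.07,0],
    [255,0,0,0.11,0],
    [255,0,0,0.14,0],
    [255,0,0,0.15,0]
  ]
}}

```text
t: 5.82
ee_pos: [446.7, 128.9, 95.1]
orientation: [3.073, 0.648, -0.014]
ft_force: [-1.3, -0.7, -1.4]
width: 29.6
```

Run:
```python
from h import *
state()
```

```text
t 5.82 ee [446.7 128.9  95.1] F [-1.3 -0.7 -1.4] w 29.6 q [ 0.26  0.43  2.06 -0.    0.66  1.41] yaw_x 23.8
```

>>> {"method": "move_arm", "body": {
  "deltas": [
    [255,0,0,0.003,0],
    [255,0,0,0.006,0],
    [255,0,0,0.008,0],
    [255,0,0,0.008,0]
  ]
}}

```text
t: 6.15
ee_pos: [451.6, 130.1, 92.6]
orientation: [-3.074, -0.648, -0.003]
ft_force: [-0.1, 0.2, -1.9]
width: 29.3
```

>>> {"method": "move_arm", "body": {
  "deltas": [
    [255,0,0,0.002,0],
    [255,0,0,0.004,0],
    [255,0,0,0.004,0]
  ]
}}

```text
t: 6.4
ee_pos: [450.9, 130.0, 88.0]
orientation: [-3.074, -0.648, -0.001]
ft_force: [-0.3, 0.6, -1.3]
width: 29.5
```

>>> {"method": "move_arm", "body": {
  "deltas": [
    [255,0,0,0.002,0],
    [255,0,0,0.002,0]
  ]
}}

```text
t: 6.57
ee_pos: [451.3, 130.0, 86.5]
orientation: [-3.074, -0.648, -0.002]
ft_force: [-1.2, -0.9, 7.4]
width: 28.9
```

Contact with the bench shows as about 9 N. Releasing the lid.

>>> {"method": "move_arm", "body": {
  "deltas": [
    [0,0,0,0,0],
    [0,0,0,0,0],
    [0,0,0,0,0],
    [0,0,0,0,0],
    [0,0,0,0,0]
  ]
}}

```text
t: 6.98
ee_pos: [450.6, 129.9, 85.6]
orientation: [-3.074, -0.648, 0.0]
ft_force: [0.4, -0.4, -0.0]
width: 59.1
```

>>> {"method": "move_arm", "body": {
  "deltas": [
    [0,0,0,-0.02,0],
    [0,0,0,-0.055,0],
    [0,0,0,-0.095,0],
    [0,0,0,-0.13,0],
    [0,0,0,-0.13,0]
  ]
}}

```text
t: 7.4
ee_pos: [454.3, 130.9, 221.7]
orientation: [-3.073, -0.648, -0.017]
ft_force: [1.1, 0.8, -0.2]
width: 87.6
```

Run:
```python
from h import *
w=get_image("wrist");cv2.imwrite("pics/w4.png",w);w=get_image("top");cv2.imwrite("pics/t4.png",w)
for n in ["yellow_center","lid_1_knob"]: print(n,[(np.round(r["location"],1).tolist(),round(float(r["conf"]),2)) for r in place_of("top",n)])
go([637,140,215],-38.1)
```

```text
yellow_center [([636.6, 135.7, 67.3], 0.55)]
lid_1_knob []
t 7.6 ee [449.9 129.7 214.7] F [0.3 0.3 0.4] w 87.5 q [ 0.26  0.22  1.98 -0.    0.93  1.41] yaw_x 23.8
shift tool m [ 0.1754  0.0661 -0.0006]
roll(about tool z, down): 1.081
```

View pics/t4.png

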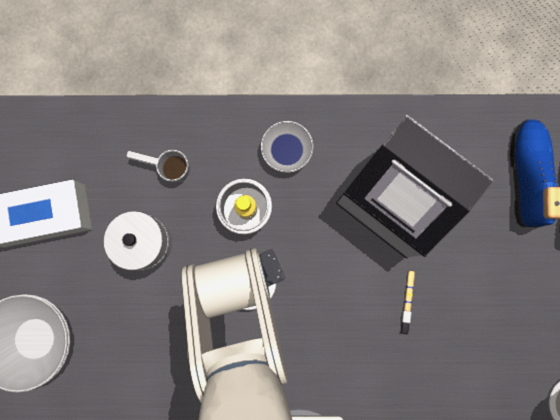

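The top view shows the open canister at (244,206) with the yellow cap slightly off-centre at (245,205). The lid is hidden under the forearm at about (250,290).

>>> {"method": "move_arm", "body": {
  "deltas": [
    [0,0.036,0.014,0,0],
    [0,0.072,0.027,0,0],
    [0,0.108,0.041,0,0],
    [0,0.144,0.054,0,0],
    [0,0.175,0.066,0,0]
  ]
}}

```text
t: 8.02
ee_pos: [638.5, 140.1, 212.8]
orientation: [-3.074, -0.648, 0.006]
ft_force: [-0.1, -0.5, 0.4]
width: 87.6
```

>>> {"method": "move_arm", "body": {
  "deltas": [
    [0,0,0,0.0,0],
    [0,0,0,0.0,0],
    [0,0,0,0,0]
  ]
}}

```text
t: 8.27
ee_pos: [635.6, 139.9, 213.2]
orientation: [-3.074, -0.648, 0.007]
ft_force: [-0.5, -0.1, -0.3]
width: 87.6
```

Run:
```python
from h import *
state()
w=get_image("wrist");cv2.imwrite("pics/w5.png",w)
state()
print([(np.round(r["location"],1).tolist(),round(float(r["conf"]),2)) for r in place_of("wrist","yellow_center")])
state()
```

```text
t 8.27 ee [635.6 139.9 213.2] F [-0.5 -0.1 -0.3] w 87.6 q [0.2  0.49 1.58 0.   1.07 1.35] yaw_x 23.8
t 8.32 ee [635.4 140.  213.8] F [-0.   0.3 -0.4] w 87.7 q [0.2  0.49 1.58 0.   1.07 1.35] yaw_x 23.8
[([641.0, 137.1, 66.4], 0.74)]
t 8.37 ee [635.6 140.1 214.5] F [ 0.5  0.5 -0.4] w 87.6 q [0.2  0.49 1.58 0.   1.07 1.35] yaw_x 23.8
```

View pics/w5.png

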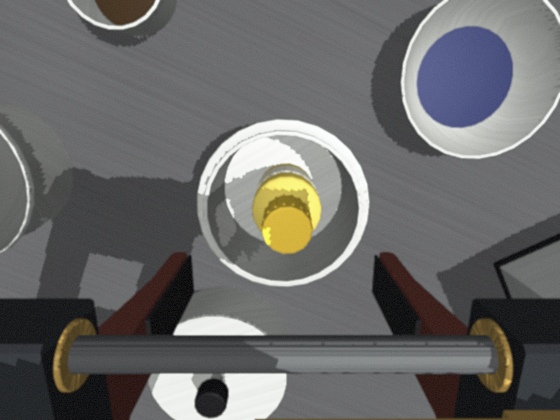

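The wrist view shows the cap top centred at (287,231) in the open canister, and the lid standing flat, knob up, lower left at (220,375).

Run:
```python
from h import *
k=calibration("wrist");K=np.array(k["intrinsics"]);H=np.array(k["hand_eye"])
d=H[:3,:3]@np.linalg.inv(K)@np.array([287,231,1.]);o=H[:3,3]
print(o+d*(81-o[2])/d[2])
```

```text
[-1.24099977  4.52769145 81.        ]
```

>>> {"method": "move_arm", "body": {
  "deltas": [
    [0,0.0,0.0045,0.03,0],
    [0,0.0,0.0045,0.06,0],
    [0,0.0,0.0045,0.085,0],
    [0,0.0,0.0045,0.094,0],
    [0,0.0,0.0045,0.094,0]
  ]
}}

```text
t: 8.78
ee_pos: [636.7, 135.8, 119.4]
orientation: [-3.074, -0.649, 0.008]
ft_force: [-0.4, -0.3, -0.6]
width: 87.6
```

>>> {"method": "move_arm", "body": {
  "deltas": [
    [255,0,0,0,0],
    [255,0,0,0,0],
    [255,0,0,0,0],
    [255,0,0,0,0],
    [255,0,0,0,0]
  ]
}}

```text
t: 9.2
ee_pos: [639.9, 136.2, 122.8]
orientation: [3.074, 0.648, 0.003]
ft_force: [-0.1, 0.3, -1.4]
width: 57.8
```

>>> {"method": "move_arm", "body": {
  "deltas": [
    [255,0,0,0,0],
    [255,0,0,0,0],
    [255,0,0,0,0],
    [255,0,0,0,0]
  ]
}}

```text
t: 9.53
ee_pos: [639.2, 136.1, 121.6]
orientation: [-3.074, -0.648, 0.0]
ft_force: [0.1, -0.3, -1.1]
width: 33.4
```

Run:
```python
from h import *
state()
```

```text
t 9.53 ee [639.2 136.1 121.6] F [ 0.1 -0.3 -1.1] w 33.4 q [0.19 0.6  1.63 0.   0.91 1.35] yaw_x 23.8
```

The cap is gripped (33.4 mm). Lifting.

>>> {"method": "move_arm", "body": {
  "deltas": [
    [255,0,0,-0.015,0],
    [255,0,0,-0.045,0],
    [255,0,0,-0.08,0],
    [255,0,0,-0.12,0],
    [255,0,0,-0.16,0]
  ]
}}

```text
t: 9.95
ee_pos: [638.6, 135.9, 282.6]
orientation: [-3.074, -0.648, 0.003]
ft_force: [0.7, -0.3, -1.4]
width: 33.4
```

>>> {"method": "move_arm", "body": {
  "deltas": [
    [255,0,0,-0.035,0],
    [255,0,0,-0.07,0],
    [255,0,0,-0.1,0],
    [255,0,0,-0.12,0],
    [255,0,0,-0.12,0]
  ]
}}

```text
t: 10.37
ee_pos: [640.9, 136.4, 407.3]
orientation: [3.074, 0.648, 0.014]
ft_force: [1.3, 0.1, -0.4]
width: 33.4
```

Run:
```python
from h import *
w=get_image("scene");cv2.imwrite("pics/s6.png",w)
go([617.5,-220,400],-38.1)
```

```text
t 10.42 ee [640.  136.3 404.1] F [ 0.1 -0.2 -0.5] w 33.2 q [ 0.19  0.33  1.38 -0.    1.42  1.35] yaw_x 23.8
shift tool m [-0.1645  0.3168  0.0037]
roll(about tool z, down): 1.081
```

View pics/s6.png

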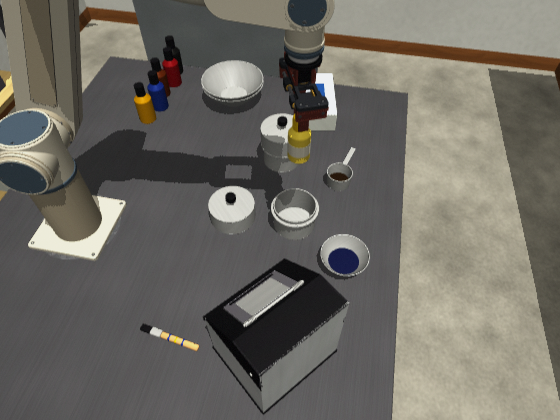

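The scene view shows the bottle held upright at (300,145), the lid flat on the bench at (232,210), and the emptied canister upright at (295,213).

>>> {"method": "move_arm", "body": {
  "deltas": [
    [255,-0.015,0.028,0,0.1],
    [255,-0.032,0.06,0,0.21],
    [255,-0.048,0.092,0,0.32],
    [255,-0.065,0.125,0,0.43],
    [255,-0.082,0.158,0,0.54]
  ]
}}

```text
t: 10.83
ee_pos: [626.8, -42.9, 398.9]
orientation: [-3.135, 0.202, 0.006]
ft_force: [-0.5, 0.3, -1.4]
width: 33.6
```

Run:
```python
from h import *
go([617.5,-220,400],-38.1)
```

```text
t 10.83 ee [626.8 -42.9 398.9] F [-0.5  0.3 -1.4] w 33.6 q [-0.09  0.3   1.44 -0.    1.41  1.61] yaw_x -7.4
shift tool m [ 0.0135  0.1768 -0.0011]
roll(about tool z, down): 0.536
```

>>> {"method": "move_arm", "body": {
  "deltas": [
    [255,0.003,0.035,0,0.11],
    [255,0.006,0.07,0,0.22],
    [255,0.008,0.105,0,0.33],
    [255,0.011,0.14,0,0.44],
    [255,0.0135,0.177,0,0.536]
  ]
}}

```text
t: 11.25
ee_pos: [618.4, -220.1, 398.9]
orientation: [-2.969, 1.026, 0.006]
ft_force: [1.4, -0.4, -1.0]
width: 33.3
```

>>> {"method": "move_arm", "body": {
  "deltas": [
    [255,0,0,0,0],
    [255,0,0,0,0],
    [255,0,0,0,0]
  ]
}}

```text
t: 11.5
ee_pos: [618.9, -218.5, 399.6]
orientation: [-2.972, 1.017, 0.005]
ft_force: [0.0, -0.7, -1.3]
width: 33.4
```

Run:
```python
from h import *
go([617.5,-220,250],-38.1)
cv2.imwrite("pics/w7.png",get_image("wrist"));cv2.imwrite("pics/s7.png",get_image("scene"))
print("cap pixel if bottle hangs true; mouth centre px",proj("wrist",[[626.3,-226.6,225]]))
go([617.5,-220,250],-38.1)
```

```text
t 11.5 ee [ 618.9 -218.5  399.6] F [ 0.  -0.7 -1.3] w 33.4 q [-0.36  0.34  1.38  0.    1.43  1.87] yaw_x -37.8
shift tool m [0.0003 0.002  0.1496]
roll(about tool z, down): 0.005
cap pixel if bottle hangs true; mouth centre px [[284.17847875 187.19715138]]
t 11.6 ee [ 619.4 -217.6  400.6] F [-0.7  0.9 -1.5] w 33.6 q [-0.36  0.34  1.38  0.    1.43  1.87] yaw_x -37.7
shift tool m [0.0003 0.0031 0.1506]
roll(about tool z, down): 0.007
```

View pics/w7.png

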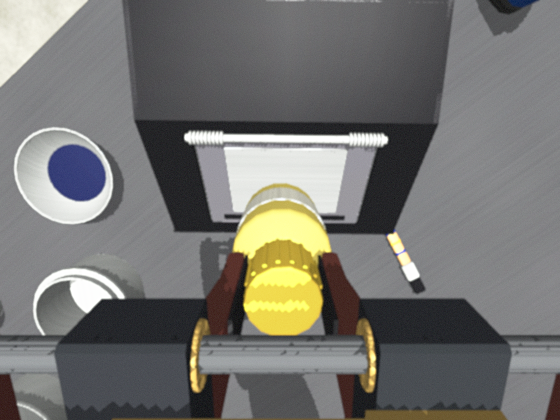

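View pics/s7.png

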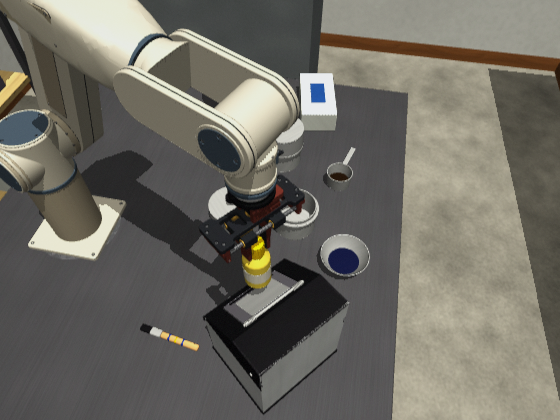

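The wrist view shows the bottle hanging straight at columns 233–330 and the hinge bar at columns 185–387 (centre 286). The hood ridge is at row 122 and the slope's front edge at row 232. I'll check the fit against this view.

Run:
```python
from h import *
k=calibration("wrist");K=np.array(k["intrinsics"]);H=np.array(k["hand_eye"])
def tl(uv,h,z=400):
    d=H[:3,:3]@np.linalg.inv(K)@np.array([*uv,1.]);o=H[:3,3];D=z-h;return o+d*(D-o[2])/d[2]
# bin-x of ridge +14.7 (z265), front edge -100 (z185)
for uv,h,bx in [((136,122),265,14.7),((440,124),265,14.7),((176,232),185,-100),((398,232),185,-100)]:
    p=tl(uv,h);print(np.round(p[:2],1),"tool origin at bin x",round(bx-p[0],1))
```

```text
[  69.8 -109.6] tool origin at bin x -55.1
[ 68.1 120.9] tool origin at bin x -53.4
[ -44.7 -111.3] tool origin at bin x -55.3
[-44.9 123.4] tool origin at bin x -55.1
```

>>> {"method": "move_arm", "body": {
  "deltas": [
    [255,0.002,0.004,0.01,0],
    [255,0.002,0.004,0.03,0],
    [255,0.002,0.004,0.05,0],
    [255,0.002,0.004,0.07,0],
    [255,0.002,0.004,0.09,0]
  ]
}}

```text
t: 12.02
ee_pos: [618.4, -222.1, 310.6]
orientation: [-2.973, 1.015, 0.0]
ft_force: [-0.7, 1.3, 1.5]
width: 33.4
```

Run:
```python
from h import *
cv2.imwrite("pics/s8.png",get_image("scene")[200:420,150:400].repeat(2,0).repeat(2,1))
go([620,-224,192],-38.1)
```

```text
t 12.07 ee [ 616.5 -221.3  305.9] F [-2.1  2.  -2.4] w 33.5 q [-0.36  0.41  1.49  0.    1.25  1.87] yaw_x -37.7
shift tool m [ 0.0052 -0.0002  0.1138]
roll(about tool z, down): 0.007
```

View pics/s8.png

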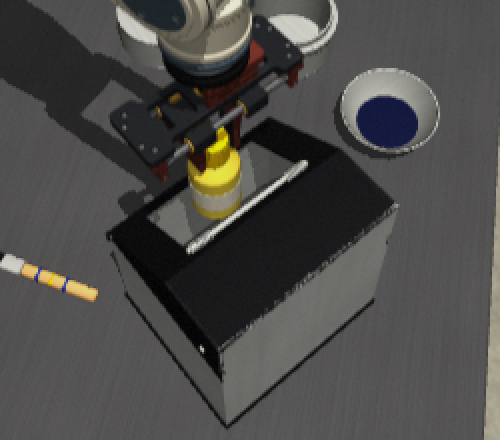

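The crop shows the bottle's lower end entering the mouth and the flap beginning to swing in, with the forces still small.

>>> {"method": "move_arm", "body": {
  "deltas": [
    [255,0.002,0,0.016,0],
    [255,0.002,0,0.032,0],
    [255,0.002,0,0.048,0],
    [255,0.002,0,0.064,0],
    [255,0.002,0,0.08,0]
  ]
}}

```text
t: 12.48
ee_pos: [619.9, -223.4, 230.9]
orientation: [-2.973, 1.016, 0.002]
ft_force: [-1.4, 1.4, 0.3]
width: 33.7
```

>>> {"method": "move_arm", "body": {
  "deltas": [
    [255,0,0,0.01,0],
    [255,0,0,0.02,0],
    [255,0,0,0.03,0],
    [255,0,0,0.03,0]
  ]
}}

```text
t: 12.82
ee_pos: [619.2, -223.7, 199.6]
orientation: [-2.972, 1.018, 0.005]
ft_force: [-2.1, 1.5, -2.1]
width: 33.2
```

Run:
```python
from h import *
state()
cv2.imwrite("pics/s9.png",get_image("scene")[200:420,150:400].repeat(2,0).repeat(2,1))
cv2.imwrite("pics/w9.png",get_image("wrist"))
```

```text
t 12.82 ee [ 619.2 -223.7  199.6] F [-2.1  1.5 -2.1] w 33.2 q [-0.36  0.51  1.58  0.    1.06  1.87] yaw_x -37.8
```

View pics/s9.png

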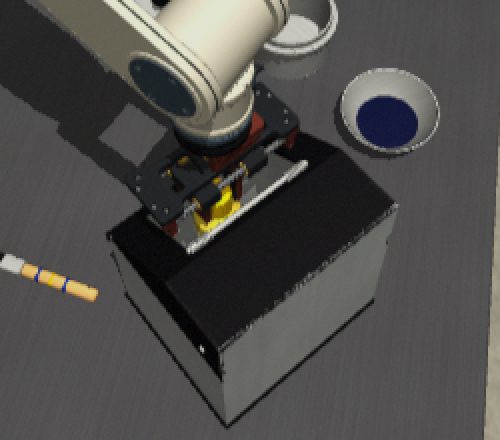

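View pics/w9.png

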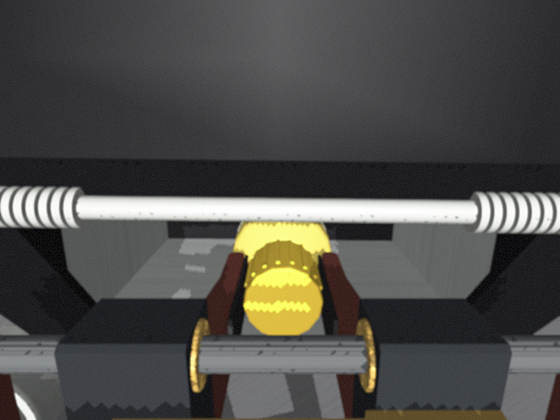

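The bottle is well into the mouth and clear of the hinge bar (row 210 in the wrist view), and no large force shows. Going slightly deeper.

>>> {"method": "move_arm", "body": {
  "deltas": [
    [255,0,0,0.005,0],
    [255,0,0,0.009,0],
    [255,0,0,0.012,0],
    [255,0,0,0.012,0]
  ]
}}

```text
t: 13.25
ee_pos: [619.9, -224.4, 189.1]
orientation: [-2.972, 1.018, 0.001]
ft_force: [-2.1, 1.5, -1.4]
width: 33.3
```

>>> {"method": "move_arm", "body": {
  "deltas": [
    [255,0,0,0.003,0],
    [255,0,0,0.006,0],
    [255,0,0,0.006,0]
  ]
}}

```text
t: 13.5
ee_pos: [619.7, -224.3, 182.8]
orientation: [-2.972, 1.018, 0.002]
ft_force: [-1.6, 1.9, -2.3]
width: 33.5
```

>>> {"method": "move_arm", "body": {
  "deltas": [
    [0,0,0,0,0],
    [0,0,0,0,0],
    [0,0,0,0,0],
    [0,0,0,0,0],
    [0,0,0,0,0]
  ]
}}

```text
t: 13.92
ee_pos: [620.6, -224.5, 184.1]
orientation: [-2.972, 1.018, -0.002]
ft_force: [0.3, 2.0, 1.3]
width: 63.1
```

Run:
```python
from h import *
state()
cv2.imwrite("pics/w10.png",get_image("wrist"))
```

```text
t 13.92 ee [ 620.6 -224.5  184.1] F [0.3 2.  1.3] w 63.1 q [-0.37  0.53  1.59  0.    1.02  1.87] yaw_x -37.8
```

View pics/w10.png

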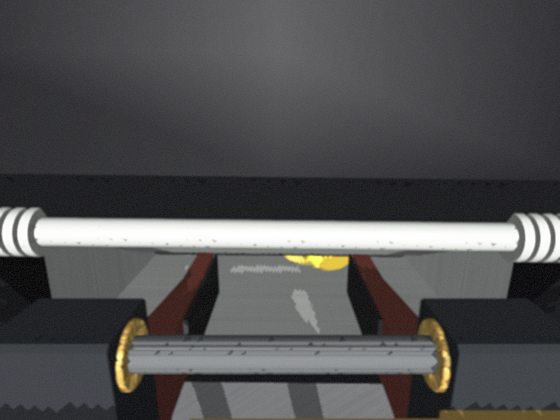

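The bottle has dropped into the bin; a bit of yellow shows below the flap at (318,262). Withdrawing.

>>> {"method": "move_arm", "body": {
  "deltas": [
    [0,0,0,-0.02,0],
    [0,-0.002,0,-0.04,0],
    [0,-0.004,0,-0.065,0],
    [0,-0.006,0,-0.095,0],
    [0,-0.01,0,-0.13,0]
  ]
}}

```text
t: 14.38
ee_pos: [611.8, -218.7, 313.7]
orientation: [2.971, -1.018, -0.003]
ft_force: [1.3, 0.2, -0.2]
width: 87.6
```

>>> {"method": "move_arm", "body": {
  "deltas": [
    [0,-0.02,0,-0.03,0],
    [0,-0.05,0,-0.06,0],
    [0,-0.09,0,-0.06,0],
    [0,-0.13,0,-0.06,0],
    [0,-0.17,0,-0.06,0]
  ]
}}

```text
t: 14.8
ee_pos: [477.0, -113.8, 374.3]
orientation: [2.971, -1.019, 0.004]
ft_force: [-0.3, 0.7, 0.5]
width: 87.8
```

Run:
```python
from h import *
state()
cv2.imwrite("pics/w11.png",get_image("wrist"));cv2.imwrite("pics/s11.png",get_image("scene"));t=get_image("top");cv2.imwrite("pics/t11.png",t)
cv2.imwrite("pics/bz11.png",cv2.resize(t[105:265,315:500],None,fx=3.7,fy=3.7,interpolation=cv2.INTER_CUBIC))
```

```text
t 14.8 ee [ 477.  -113.8  374.3] F [-0.3  0.7  0.5] w 87.8 q [-0.26  0.08  1.76 -0.    1.3   1.97] yaw_x -37.9
```

View pics/w11.png

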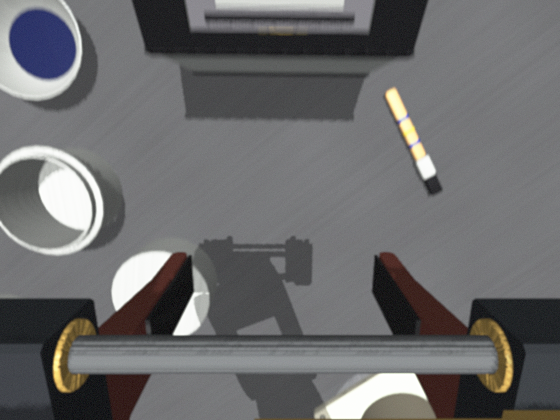

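View pics/s11.png

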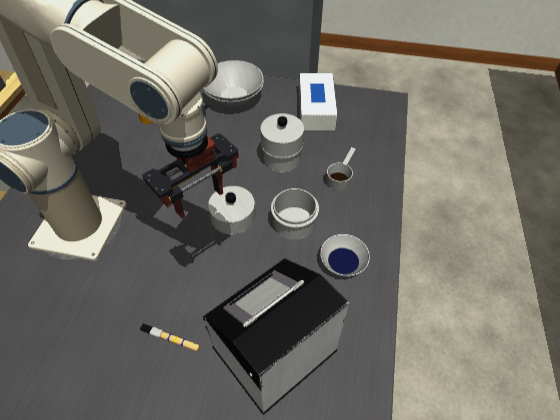

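View pics/bz11.png

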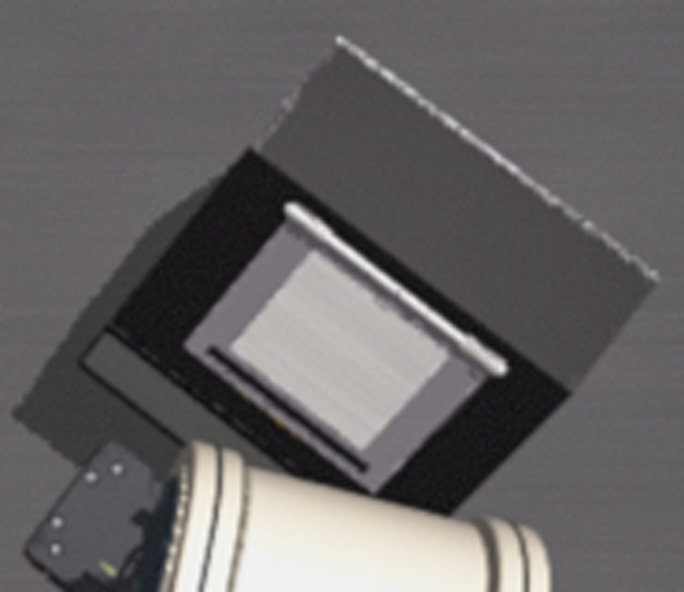

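View pics/t11.png

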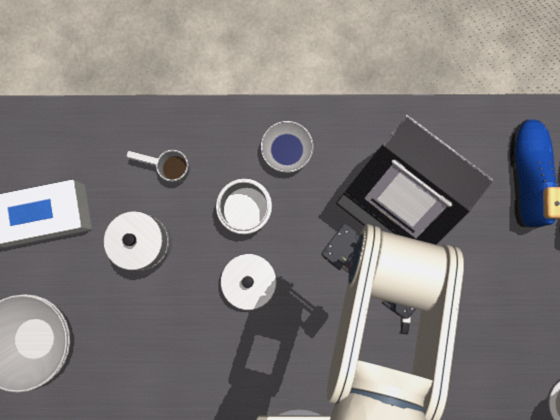

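The flap looks shut and everything else is in place, but there is a yellowish trace at the flap's lower edge, at (283,30) in the wrist view. I'll look at that closely.

>>> {"method": "move_arm", "body": {
  "deltas": [
    [0,0.03,0,0,0],
    [0,0.06,0,0,0],
    [0,0.085,0,0,0],
    [0,0.085,0,0,0],
    [0,0.085,0,0,0]
  ]
}}

```text
t: 15.37
ee_pos: [546.4, -167.6, 372.9]
orientation: [2.971, -1.02, -0.0]
ft_force: [-0.5, 0.1, 0.1]
width: 87.9
```

Run:
```python
from h import *
state()
w=get_image("wrist");cv2.imwrite("pics/w12.png",w)
cv2.imwrite("pics/w12z.png",cv2.resize(w[60:260,160:410],None,fx=3,fy=3,interpolation=cv2.INTER_CUBIC))
print([(np.round(r["location"],1).tolist(),round(float(r["conf"]),2)) for r in place_of("wrist","yellow_center")])
for r in regions_of("wrist","yellow_center"): 
  ys,xs=np.nonzero(r["region"]);print(r["conf"],xs.min(),xs.max(),ys.min(),ys.max(),len(xs))
```

```text
t 15.37 ee [ 546.4 -167.6  372.9] F [-0.5  0.1  0.1] w 87.9 q [-0.32  0.22  1.6  -0.    1.32  1.91] yaw_x -37.9
[]
```

View pics/w12.png

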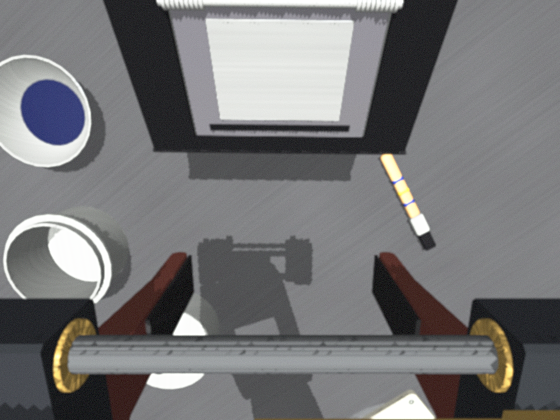

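View pics/w12z.png

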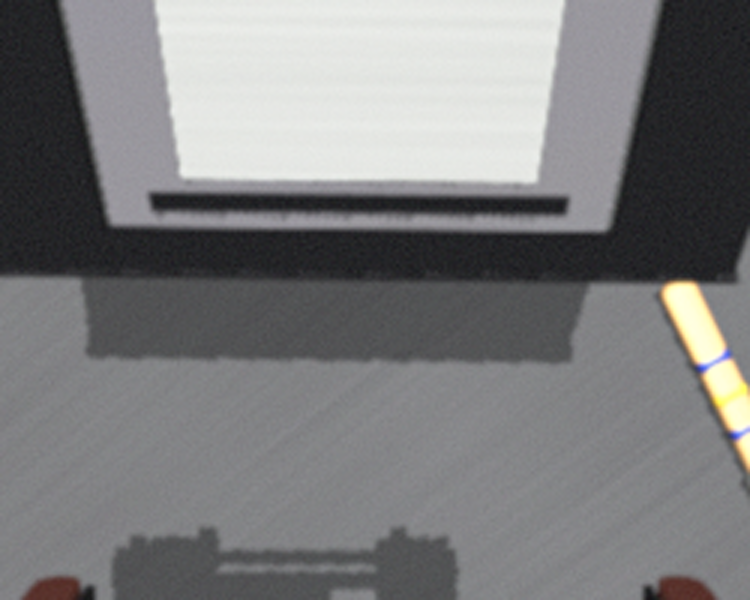

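The close view shows the flap shut and flush, its lower edge straight at row 137, with no yellow. I'll back off and compare the bin with the starting picture.

>>> {"method": "move_arm", "body": {
  "deltas": [
    [0,-0.035,-0.01,0,0],
    [0,-0.07,-0.03,0,0],
    [0,-0.1,-0.06,0,0],
    [0,-0.12,-0.09,0,0],
    [0,-0.14,-0.12,0,0]
  ]
}}

```text
t: 15.93
ee_pos: [506.9, 16.2, 374.4]
orientation: [-2.972, 1.018, -0.002]
ft_force: [0.2, -0.6, 0.3]
width: 87.9
```

Run:
```python
from h import *
state()
t=get_image("top");s=get_image("scene");w=get_image("wrist");cv2.imwrite("pics/w13.png",w)
a=cv2.resize(t[130:265,320:480],None,fx=3,fy=3,interpolation=cv2.INTER_CUBIC)
t0=cv2.imread("pics/t0.png");s0=cv2.imread("pics/s0.png")
D=np.abs(t.astype(int)-t0).max(2)[160:250,340:450];print("top diff>40",(D>40).sum())
D=np.abs(s.astype(int)-s0).max(2)[255:410,200:350];print("scene diff>40",(D>40).sum(),np.argwhere(D>40)[:10]+[255,200])
cv2.imwrite("pics/c13.png",a);cv2.imwrite("pics/s13.png",s)
for n in ["bowl","cup","brush"]:
  print(n,[(np.round(r["location"]).tolist(),round(float(r["conf"]),2)) for r in place_of("scene",n)][:2])
```

```text
t 15.93 ee [506.9  16.2 374.4] F [ 0.2 -0.6  0.3] w 87.9 q [ 0.01  0.11  1.73 -0.    1.3   2.24] yaw_x -37.8
top diff>40 659
scene diff>40 0 []
bowl [([797.0, 34.0, -2.0], 0.76), ([628.0, -224.0, 226.0], 0.49)]
cup [([745.0, 325.0, -2.0], 0.76)]
brush [([380.0, -281.0, -0.0], 0.61)]
```

View pics/c13.png

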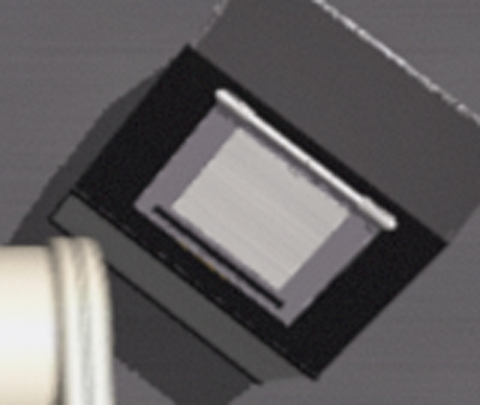

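View pics/s13.png

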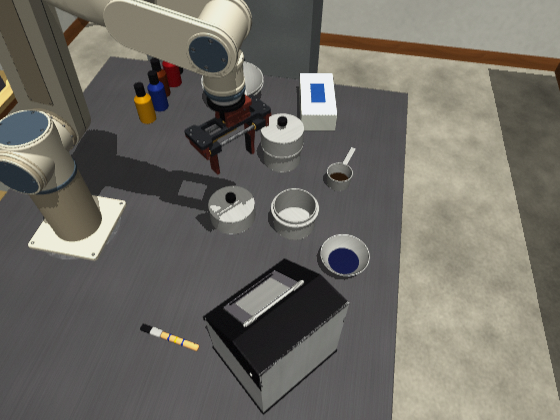

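```bash
python3 -c "
from workcell import *
print(close_job())"
```

```text
the job is handed in; nothing more can be done
None
```

The yellow bottle is in the waste bin with the flap shut behind it, and I handed the job in at about 16 s.

- **What I did:** I took the lid off the canister nearer the bin and set it flat on the bench, knob up, at about (450, 130). The yellow bottle was in that canister. I gripped it by the cap, lowered it through the flap and let it go with the cap about 25 mm inside. I never touched the other canister, so I did not look at the blue bottle.
- **Flap and bin:** In the scene camera the bin and flap look exactly as they did at the start, with no pixels changed. A close wrist view shows the flap flush in its mouth. Force readings stayed within about 8 N.
- **Everything else:** The bowl, cup and brush are within measuring accuracy of where they began, and both canisters are upright.
- **One check that didn't fully agree:** The top camera still shows a faint yellow trace in the narrow gap under the flap's lower edge. I take this to be the bottle lying inside, since the flap itself is shut. The top-picture comparison differed in places, partly because the arm hid some of the bin, so I relied on the scene camera there.

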